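# Power up the label printer and hold its cover open for loading

### The job

Take the charged battery block out of the charging cradle and press it down, contacts end first, until it is fully home in the battery well on the printer's left shoulder, then let go of it. Then lift the printer's cover, which has a blue pull tab at its front, and hold it open at 60 degrees so that a colleague can thread the labels; it falls shut if released, so finish while still holding it, and never swing it on towards its end stop. Leave everything else on the counter where it is.

Things in the scene. Friction and masses are not known exactly. Their poses are not given: they have to be found in the camera images.
- printer: light grey label printer, fixed: body 184 mm deep (x) x 110 mm wide (y), top of the closed cover 105 mm above the counter; on its left (+y) a lower shoulder, 60 mm high, holds the battery well. Origin on the counter under the centre of the 184 x 110 body; x points to its back, y to its left, z up
- well_mouth (a point): centre of the mouth of the rectangular battery well in the shoulder's level top, 60 mm above the counter, ringed by a thin white line. Well 42 mm deep, straight down, 32 mm along x by 48 mm along y (1 mm play each side of the battery), mouth chamfered 2.5 mm. Axes as the printer's. The shoulder is clear round it; the taller printer body begins 6.5 mm beyond the well's -y wall
- battery: dark grey battery block, orange band, ribs near its top: 30 (x) x 46 (y) x 78 mm high, about 0.18 kg, brass contacts near its lower end. Origin: centre of its underside, z up. Stands in the cradle, underside 8 mm above the counter. Bottom 6 mm are 2 mm narrower per side. Fits the well either way round; fully home 36 mm stand out. Grip it across the 30 mm near the top
- charger: black charging cradle, fixed: 52 x 68 x 30 mm with a low 16 mm foot in front, pocket 35 x 51 mm, its floor 8 mm above the counter (2.5 mm play each side of the battery). Origin on the counter under the pocket's centre; same axes as the battery at the start
- label_cover (a joint): angle of the printer's cover in rad: 0 closed (level), growing as it opens; 1.047 is 60 degrees; end stop at 1.45. Its weight (0.22 kg) and a weak spring, together about 1 to 1.5 N at the tab, close it when let go
- cover_hinge (a point): middle of the cover's hinge line at the back of the printer, 80 mm behind the printer's origin and 100 mm above the counter; the hinge line runs along the printer's y. Axes as the printer's
- cover_tab (a point): grip point in the middle of the blue tab on the cover's front edge, 192 mm from the hinge line, 100 mm above the counter when closed; turns with the cover, up and back. Tab 24 mm wide (y), 10 mm thick, from the cover's 110 mm wide edge, 22 mm behind this point, to 12 mm in front; free air below. Pinched across the 24 mm with the fingers' last 12 mm, tool down, it can turn between the pads
- phone: phone in a red case, 149 x 75 x 11 mm, lying on the counter at the left rear; origin under its centre. Bystander
- spare_roll: spare roll of cream price stickers, 62 mm across and 26 mm high, lying flat left of the printer; origin under its centre. Bystander
- desk_bell: white desk bell, 66 mm across and 50 mm high, near the front edge of the counter; origin under its centre. Bystander
- red_pen: red marker pen, 136 mm long, 12 mm thick, lying near the front edge; origin under its centre. Bystander
- blue_packet: small blue card packet standing upright, 8 x 50 x 64 mm high, front right; origin under its centre. Bystander
- dark_packet: small black card packet standing upright, 21 x 24 x 53 mm high, front right; origin under its centre. Bystander
- pocket_scale: black pocket scale, 118 x 68 x 18 mm, lying at the right rear; origin under its centre. Bystander

How it is judged (in metres and radians):
On the way, in this order (a step that is already met when the one before it is completed fails the run):
1. the gripper presses the battery fully home in the well (z of battery in the frame of well_mouth below -0.039 m and horizontal distance between battery and well_mouth below 0.004 m and angle between the z axis of battery and the z axis of well_mouth, either way round below 0.06 rad and contact force between the fingers and battery above 0.5 N), for 0.1 s.
2. the cover is held open by the fingers at 60 degrees, the battery let go and home (z of battery in the frame of well_mouth below -0.039 m and horizontal distance between battery and well_mouth below 0.004 m and angle between the z axis of battery and the z axis of well_mouth, either way round below 0.06 rad and value of joint label_cover between 0.89 and 1.204 rad and contact force between the fingers and label_cover above 0.3 N and contact force between the fingers and battery below 0.1 N), for 0.4 s.
At the end, for the whole second after the job is handed in: The battery stands upright in the well with its underside at least 39 mm below the mouth, let go; the cover is at rest at 60 degrees, give or take 9, the fingers still on it and nothing else carrying it; bystanders where they stood (all of step 2 and velocity of joint label_cover between -0.06 and 0.06 rad/s and contact force between label_cover and battery below 0.05 N); the arm keeps its last pose, push and grip.
It fails at once if the cover is swung on towards its end stop (past 75 degrees) (value of joint label_cover above 1.31 rad).
It fails at once if another thing on the counter is moved by more than 25 mm or tipped over (distance of any of phone, spare_roll, desk_bell, red_pen, blue_packet, dark_packet, pocket_scale from where it was at the start of the episode above 0.025 m or angle between any of phone, spare_roll, desk_bell, red_pen, blue_packet, dark_packet, pocket_scale's own z axis and vertical above 0.5 rad).
It also fails if it takes over 58 s, if anything falls off the work surface, if the arm or the gripper's body presses on something with over 40 N, if the wrist force passes 120 N, or if a joint passes its speed limit or range.

### The arm

A 6-joint arm with a two-finger parallel gripper is mounted at the origin on a cart in front of the work surface, level with it; the furniture and walls round the work are solid. World frame = base frame: x ahead of the robot, y to its left, z up, the work surface at z = 0. Lengths are in mm, angles in rad, forces in N, time in s.
With the tool pointing down it reaches from about 350 to 975 mm from the base axis. Payload 7.1 kg.
Tool frame: the origin (TCP) lies between the finger pads; the fingertips stand 17 mm ahead of it and the grasp point (between the pads) lies 2 mm behind it; z points along the fingers, y is the line along which they close (so a half turn about z gives the same grasp; the last joint's range is limited). The gripper opens to 88 mm and grips with 3 to 60 N. Pads are 20 mm wide; open, the fingers measure 115 mm over their backs; the gripper's body (75 mm by 178 mm) begins 61 mm behind the grasp point.
Start: joints at [-1.146, 0.423, 1.63, -0, 1.089, -0.019], TCP at [268.374, -564.429, 239.675] pointing down, gripper open.
Joint ranges: [-3, 3], [-0.9, 2.11], [0.09, 2.58], [-1.31, 4.45], [0.11, 2.69], [-2.54, 2.54]. Speed limits (rad/s): [2.39, 2.39, 3.01, 3.14, 3.14, 3.14].

### API

Orientations are given as a rotation vector (axis times angle).
In Python, from workcell import ctrl gives the robot as it stands.
- The arm moves only by the tool tcp_steps, called after "Emit:" as a command line: name --argument value ..., lists and objects as JSON in quotes. Schema: {"type":"object","properties":{"ticks":{"type":"array","items":{"type":"array","prefixItems":[{"type":"array","items":{"type":"number"},"minItems":3,"maxItems":3},{"type":"array","items":{"type":"number"},"minItems":3,"maxItems":3}],"minItems":2,"maxItems":2},"minItems":1,"maxItems":5},"aperture":{"type":"number"},"only":{"type":"string"},"quiet":{"type":"boolean"},"lines":{"type":"string"}},"required":["ticks"],"additionalProperties":false}. ticks is a list of rows, 1 to 5 of them, each written [[dx, dy, dz], [rx, ry, rz]]: dx, dy, dz in mm, then a rotation vector rx, ry, rz in rad; each row shifts and turns the commanded pose from where the row before left it, along the tool's axes as they then stand; what a row does not reach is not made up. A row lasts 1/12 s, in which the tool goes at most 41.7 mm and 0.125 rad, less where a joint would pass 70% of its speed; a pose out of reach is approached as far as the arm can. aperture is the finger opening in mm, set as the call begins (left out keeps the last). The fingers move at their own pace and stop on an object; the grip force is fixed at half the most. Time passes only in rows, so rows that do not move let the fingers close. The tool returns the time, the measured TCP pose, the force, the opening and the grip force at its end. only (a regular expression) keeps the lines of the reply that match it, lines (a string "A,B") keeps lines A to B, and quiet returns only ok. Input that does not fit is refused with a message, and nothing moves.
- ctrl.get_obs(): the state, without advancing time (a new reading comes with each control period).
- ctrl.get_image(name): name is "scene" or "top" or "wrist"; returns a dict with "img" (400x640x3 uint8, red, green, blue), "fx", "fy", "cx", "cy" (pixels), "R" (3x3) and "t" (3): a world point X has camera coordinates R X + t. Camera axes: x right, y down, z forward; pixel columns grow to the right and rows downward; lengths in mm; the calibration is good to about 2 mm. A picture is of the moment at which its call begins. There is no depth.
- ctrl.close_job(): hands the job in; it is judged then, once.
The state is a dict: "t": time; "qpos": joint angles; "qvel": joint speeds; "joint_torque": joint torques, N m; "ee_pos": TCP position; "orientation": TCP orientation; "ft_force": force on the tool from outside, world axes, zero at the start; "moment": the same for the moment, N m; "width": finger opening in mm; "grasp_force": force on a finger pad.
Only numpy, scipy, OpenCV 4.12 (cv2) and the standard library are available. Lean on these libraries where they do the work, as an engineer would, in place of code of your own. Each camera call takes 0.05 s, during which the arm holds its last target. There are 200 camera calls.

## Working session

There is one attempt and no reset: what is moved stays moved. The work goes in short steps, Python scripts to look and compute and a tool call to move; the robot and the scene stay as the last step left them, time stands still between calls to the robot, and variables do not carry over. Pictures are saved under pics/ and viewed, at most 13 in all, crops included, and the job is handed in when it is done.

```bash
ls; mkdir -p pics; python3 - <<'E'
from workcell import ctrl
import cv2
for n in("scene","top"):
    d=ctrl.get_image(n); cv2.imwrite(f"pics/{n}0.png",d["img"][:,:,::-1]); print(n,d["fx"],d["fy"],d["cx"],d["cy"],d["R"],d["t"])
print(ctrl.get_obs())
E
```

```text
pics
workcell.py
scene 362.4444212489439 362.4444212489439 319.26160793825585 200.34574653205672 [[-0.77036439 -0.63751598 -0.01058703]
 [-0.4367123   0.53966901 -0.71974977]
 [ 0.46456547 -0.54984611 -0.69415285]] [417.21093026 277.88520359 859.86234988]
top 467.40712755080807 467.40712755080807 317.015059378437 203.7764832747107 [[-0.26221849 -0.96496539 -0.00912427]
 [-0.83499863  0.23162101 -0.49912824]
 [ 0.48375485 -0.1232619  -0.86648009]] [ 165.66524472  486.45291446 1368.41246066]
{'t': 0.1, 'qpos': array([-1.14600050e+00,  4.23747788e-01,  1.63060012e+00, -2.35248619e-05,
        1.08861744e+00, -1.89676551e-02]), 'qvel': array([-0.00086132, -0.00166456, -0.00104153, -0.00056749, -0.00063971,
        0.00023171]), 'joint_torque': array([ 8.69337000e-04, -5.45609307e+01, -2.74323964e+01,  6.45243656e-02,
        1.87753339e-02, -5.60160618e-05]), 'ee_pos': array([ 268.17688797, -564.01018473,  238.99509471]), 'orientation': array([-3.06326545e+00, -6.91078299e-01,  4.66389759e-04]), 'ft_force': array([0.31570737, 0.22777152, 0.42005888]), 'moment': array([0.00181968, 0.00366737, 0.02590429]), 'grasp_force': 0.0, 'width': 87.6782027951339}
```

View pics/scene0.png

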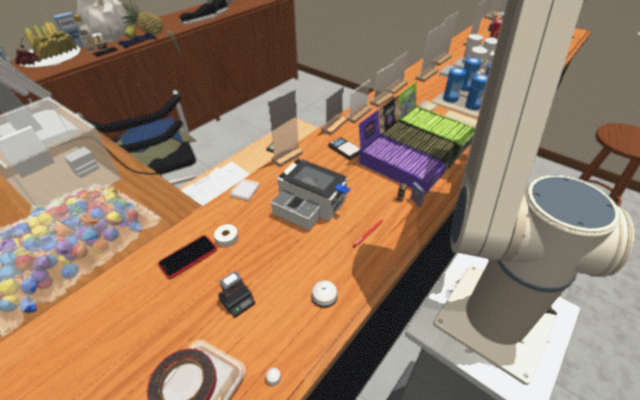

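View pics/top0.png

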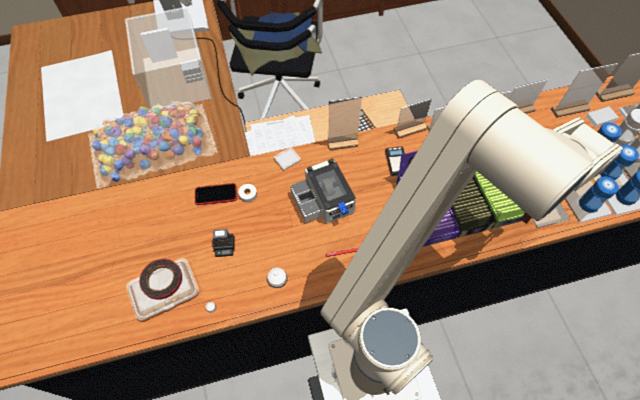

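The scene shows the charger with battery near (236,292), and the printer at (312,190), shoulder on its left. In the top view the charger is at (223,242), printer at (325,190), and blue tab at (342,209). I'll get rough positions and prepare helpers.

```bash
cat > h.py <<'E'
import numpy as np, cv2
from workcell import ctrl
from scipy.spatial.transform import Rotation as Ro
def ray(d,u,v):
    r=d["R"].T@np.array([(u-d["cx"])/d["fx"],(v-d["cy"])/d["fy"],1]); return -d["R"].T@d["t"],r
def plane(d,u,v,z):
    o,r=ray(d,u,v); return o+r*(z-o[2])/r[2]
def tri(obs): # [(d,u,v)..] least squares ray crossing
    A=np.zeros((3,3));b=np.zeros(3)
    for d,u,v in obs:
        o,r=ray(d,u,v); r=r/np.linalg.norm(r); P=np.eye(3)-np.outer(r,r); A+=P;b+=P@o
    return np.linalg.solve(A,b)
def proj(d,X):
    c=d["R"]@X+d["t"]; return d["fx"]*c[0]/c[2]+d["cx"],d["fy"]*c[1]/c[2]+d["cy"]
def go(p,yaw): # offsets in tool axes to tool-down pose p, tool y at yaw(mod pi)
    o=ctrl.get_obs(); R=Ro.from_rotvec(o["orientation"]); 
    best=None
    for k in (-1,0,1,2):
        y=yaw+k*np.pi; ty=np.array([np.cos(y),np.sin(y),0]); tz=np.array([0,0,-1.]); tx=np.cross(ty,tz)
        T=Ro.from_matrix(np.c_[tx,ty,tz]); rv=(R.inv()*T).as_rotvec()
        if best is None or np.linalg.norm(rv)<np.linalg.norm(best): best=rv
    print("now",o["ee_pos"].round(1),"d_tool",R.inv().apply(np.array(p)-o["ee_pos"]).round(1),"rot",best.round(3),"q",o["qpos"].round(2))
E
python3 - <<'E'
from h import *
s=ctrl.get_image("scene");t=ctrl.get_image("top")
def m(d,lo,hi,x0,x1,y0,y1):
    h=cv2.cvtColor(d["img"],cv2.COLOR_RGB2HSV); k=cv2.inRange(h,lo,hi); z=np.zeros_like(k); z[y0:y1,x0:x1]=k[y0:y1,x0:x1]
    v,u=np.nonzero(z); print(len(u),u.mean(),v.mean()); return u.mean(),v.mean()
a=m(s,(105,150,80),(125,255,255),325,360,175,205); b=m(t,(105,150,80),(125,255,255),330,360,195,220)
print("tab",tri([(s,*a),(t,*b)]))
for n,d,p in(("s",s,(236,300)),("t",t,(223,247))): print(n,plane(d,*p,15))
for n,d,p in(("s",s,(312,170)),("t",t,(325,180))): print(n,"printer",plane(d,*p,105))
c=[cv2.resize(d["img"][y:y+h,x:x+w],(400,300),interpolation=cv2.INTER_CUBIC) for d,x,y,w,h in((s,200,260,80,60),(s,262,150,100,75),(t,190,215,80,60),(t,275,150,100,75))]
cv2.imwrite("pics/c.png",np.vstack([np.hstack(c[:2]),np.hstack(c[2:])])[:,:,::-1])
w=ctrl.get_image("wrist"); print(w["fx"],w["cx"],w["cy"]); o=ctrl.get_obs(); R=Ro.from_rotvec(o["orientation"]).as_matrix()
print("cam in tool",R.T@(-w["R"].T@w["t"]-o["ee_pos"]),"\n",R.T@w["R"].T)
E
```

```text
70 341.24285714285713 188.17142857142858
84 342.3095238095238 207.88095238095238
tab [497.32712631 -49.81691583  94.95550736]
s [504.19929503 363.40823156  15.        ]
t [501.18857445 359.18385429  15.        ]
s printer [610.90924933 -50.99236037 105.        ]
t printer [609.44261352 -22.80651627 105.        ]
348.42435719526355 320.2724143279607 199.59355195715003
cam in tool [  76.03562241   -0.4594639  -144.95465338] 
 [[-1.30685758e-04 -9.61725583e-01 -2.74014390e-01]
 [ 9.99999926e-01 -2.64878488e-05 -3.83964164e-04]
 [ 3.62010108e-04 -2.74014420e-01  9.61725515e-01]]
```

View pics/c.png

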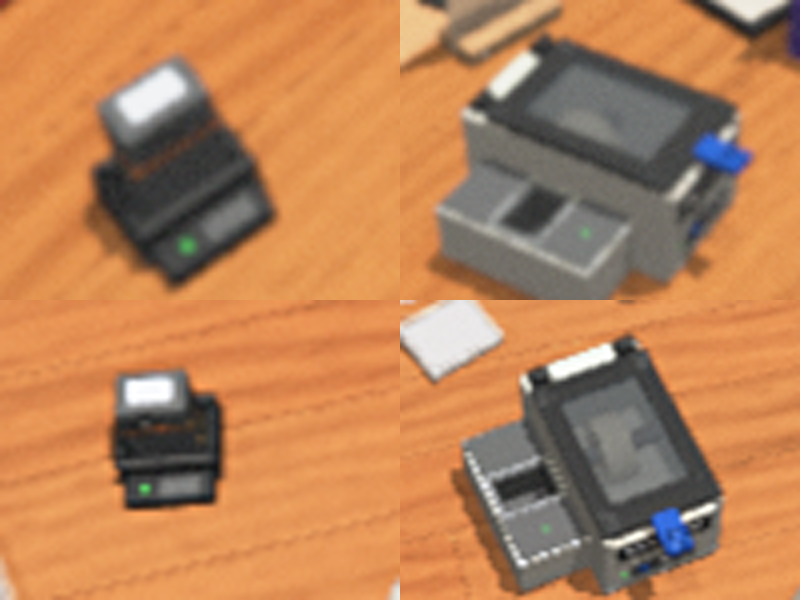

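Enlarged crops: battery with white top in black cradle; printer with shoulder well, blue tab at front, and dark glass cover. Next, go over the printer for a wrist view.

```bash
python3 - <<'E'
from h import *
t=ctrl.get_image("top")
a=plane(t,305.7,168.75,105);b=plane(t,325,208.7,105); print(a,b); d=a-b; y=np.arctan2(d[1],d[0]); print("yaw",y)
go([560,-10,260],y)
E
```

```text
[671.16419165  28.41024008 105.        ] [502.6394116    7.19621425 105.        ]
yaw 0.12522210104629122
now [ 268.3 -564.3  239.4] d_tool [ 501.4 -375.3  -20.4] rot [-0.    -0.    -1.252] q [-1.15  0.42  1.63  0.    1.09 -0.02]
```

Emit:
tcp_steps --ticks '[[[33, -25, -4], [0, 0, 0]], [[33, -25, -4], [0, 0, 0]], [[33, -25, -4], [0, 0, 0]], [[33, -25, -4], [0, 0, 0]], [[33, -25, -4], [0, 0, 0]]]' --aperture 88

```text
t: 0.72
ee_pos: [364.1, -379.0, 259.8]
orientation: [-3.065, -0.69, -0.0]
ft_force: [2.0, 0.1, 0.3]
width: 87.6
grasp_force: 0.0
```

Emit:
tcp_steps --ticks '[[[33, -25, 0], [0, 0, 0]], [[33, -25, 0], [0, 0, 0]], [[33, -25, 0], [0, 0, 0]], [[33, -25, 0], [0, 0, 0]], [[33, -25, 0], [0, 0, 0]]]'

```text
t: 1.13
ee_pos: [459.6, -195.1, 259.9]
orientation: [3.064, 0.691, 0.001]
ft_force: [0.7, -0.3, 0.3]
width: 87.6
grasp_force: 0.0
```

Emit:
tcp_steps --ticks '[[[33, -25, 0], [0, 0, 0]], [[33, -25, 0], [0, 0, 0]], [[33, -25, 0], [0, 0, 0]], [[33, -25, 0], [0, 0, 0]], [[33, -25, 0], [0, 0, 0]]]'

```text
t: 1.55
ee_pos: [555.0, -11.1, 259.9]
orientation: [3.064, 0.692, 0.0]
ft_force: [-0.0, -0.8, -0.1]
width: 87.6
grasp_force: 0.0
```

Emit:
tcp_steps --ticks '[[[0, 0, 0], [0, 0, -0.12]], [[0, 0, 0], [0, 0, -0.12]], [[0, 0, 0], [0, 0, -0.12]], [[0, 0, 0], [0, 0, -0.12]], [[0, 0, 0], [0, 0, -0.12]]]'

```text
t: 1.97
ee_pos: [554.4, -12.9, 259.6]
orientation: [-2.718, -1.575, 0.0]
ft_force: [0.4, 0.7, 0.5]
width: 87.9
grasp_force: 0.0
```

Emit:
tcp_steps --ticks '[[[0, 0, 0], [0, 0, -0.12]], [[0, 0, 0], [0, 0, -0.12]], [[0, 0, 0], [0, 0, -0.12]], [[0, 0, 0], [0, 0, -0.12]], [[0, 0, 0], [0, 0, -0.12]]]'

```text
t: 2.38
ee_pos: [554.3, -13.2, 259.7]
orientation: [-2.132, -2.307, 0.0]
ft_force: [-0.8, -0.9, 0.5]
width: 87.7
grasp_force: 0.0
```

```bash
python3 - <<'E'
from h import *
w=ctrl.get_image("wrist"); cv2.imwrite("pics/w1.png",w["img"][:,:,::-1]); np.savez("w1",**w)
go([560,-10,260],0.125)
E
```

```text
now [554.3 -13.2 259.7] d_tool [ 2.7  5.9 -0.3] rot [-0.     0.    -0.039] q [-0.05  0.3   1.77 -0.    1.08 -0.13]
```

View pics/w1.png

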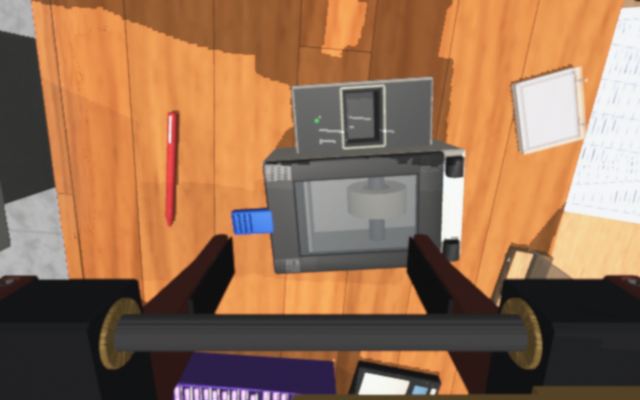

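The wrist view clearly shows the well ring (corners about (341,88), (384,86), (385,148), (343,149)) and the tab (232–272, 210–234). Measure both.

```bash
python3 - <<'E'
from h import *
w=dict(np.load("w1.npz")); img=w["img"]
h=cv2.cvtColor(img,cv2.COLOR_RGB2HSV)
sub=img[80:156,334:392].min(2); k=((sub>150)&(h[80:156,334:392,1]<50)).astype(np.uint8)
n,l,st,_=cv2.connectedComponentsWithStats(k,connectivity=8); print(st[1:])
i=1+st[1:,4].argmax(); v,u=np.nonzero(l==i)
P=np.array([plane(w,x+334,y+80,60)[:2] for x,y in zip(u,v)],np.float32)
r=cv2.minAreaRect(P); print("ring",r, cv2.boxPoints(r))
k=cv2.inRange(h,(105,120,60),(125,255,255)); k[:, :225]=0;k[:,280:]=0;k[:190]=0;k[250:]=0
v,u=np.nonzero(k); P=np.array([plane(w,x,y,105)[:2] for x,y in zip(u,v)],np.float32)
r=cv2.minAreaRect(P); print("tab",r,len(u)); print(cv2.boxPoints(r))
E
```

```text
[[ 45   1  10   1  10]
 [ 15   3  11   1  11]
 [ 31   2  10   1  10]
 [  1   4  11   1  11]
 [  0   4  53  65 340]
 [ 20  37   8   2  10]
 [ 17  47   1   1   1]
 [  0  61   1   1   1]]
ring ((588.1904907226562, 49.867332458496094), (50.57883071899414, 58.25300216674805), 7.97736930847168) [[559.1036    75.20226 ]
 [567.18805   17.512976]
 [617.2774    24.532402]
 [609.19293   82.22169 ]]
tab ((496.0068054199219, -47.88744354248047), (36.31078338623047, 22.574777603149414), 6.85399055480957) 914
[[476.63412  -38.847374]
 [479.32822  -61.260826]
 [515.3795   -56.927513]
 [512.6854   -34.51406 ]]
```

```bash
python3 - <<'E'
from h import *
w=dict(np.load("w1.npz")); img=w["img"]
for th in (120,150):
    g=img.min(2).astype(int)
    # edge positions: per row brightest col near left/right, per col brightest row near top/bottom, subpixel centroid
    def cen(a,o): a=np.clip(a-100,0,None); return o+(a*np.arange(len(a))).sum()/max(a.sum(),1)
    L=np.array([(cen(g[y,337:346],337),y) for y in range(95,142)]);Rr=np.array([(cen(g[y,380:389],380),y) for y in range(95,125)])
    T=np.array([(x,cen(g[82:93,x],82)) for x in range(347,380)]);B=np.array([(x,cen(g[144:153,x],144)) for x in range(347,380)])
    break
ls=[]
for A in (L,Rr,T,B):
    P=np.array([plane(w,x,y,60)[:2] for x,y in A],np.float32); f=cv2.fitLine(P,cv2.DIST_HUBER,0,.01,.01).ravel(); ls.append(f); 
    print(f, "ang",np.arctan2(f[1],f[0]), "res",np.abs((P-f[2:])@np.array([-f[1],f[0]])).max())
def X(a,b): s=np.linalg.solve(np.c_[a[:2],-b[:2]],b[2:]-a[2:]); return a[2:]+s[0]*a[:2]
c=np.array([X(ls[0],ls[2]),X(ls[1],ls[2]),X(ls[1],ls[3]),X(ls[0],ls[3])]); print(c,c.mean(0),[np.linalg.norm(c[i]-c[i-1]) for i in range(4)])
E
```

```text
[ 1.4602093e-01 -9.8928148e-01  5.7035693e+02  4.9767395e+01] ang -1.4242514 res 1.437603
[ 1.3656479e-01 -9.9063116e-01  6.1104968e+02  5.8752964e+01] ang -1.4338034 res 0.0551285
[9.93668139e-01 1.12354875e-01 5.92712769e+02 7.99913788e+01] ang 0.112592615 res 0.32840472
[9.8997861e-01 1.4121726e-01 5.9943140e+02 2.2464432e+01] ang 0.1416909 res 0.059256285
[[566.336     77.008934]
 [607.8853    81.706955]
 [615.73175   24.789623]
 [574.9034    18.965588]] [591.2141    50.617775] [np.float32(58.672226), np.float32(41.81408), np.float32(57.45563), np.float32(41.24167)]
```

```bash
python3 - <<'E'
from h import *
go([503,361,260],-0.27)
E
```

```text
now [554.3 -13.2 259.7] d_tool [ 3.773e+02 -1.890e+01 -3.000e-01] rot [-0.     0.     0.356] q [-0.05  0.3   1.77 -0.    1.08 -0.13]
```

Emit:
tcp_steps --ticks '[[[37, -2, 0], [0, 0, 0]], [[38, -2, 0], [0, 0, 0]], [[38, -2, 0], [0, 0, 0]], [[38, -2, 0], [0, 0, 0]], [[38, -2, 0], [0, 0, 0]]]'

```text
t: 2.85
ee_pos: [530.2, 176.1, 259.8]
orientation: [2.143, 2.297, 0.0]
ft_force: [0.8, -0.1, -0.7]
width: 87.9
grasp_force: 0.0
```

Emit:
tcp_steps --ticks '[[[38, -2, 0], [0, 0, 0]], [[38, -2, 0], [0, 0, 0]], [[38, -2, 0], [0, 0, 0]], [[38, -2, 0], [0, 0, 0]], [[36, -1, 0], [0, 0, 0]]]'

```text
t: 3.27
ee_pos: [507.2, 363.5, 259.7]
orientation: [-2.142, -2.298, -0.0]
ft_force: [0.5, 0.3, -0.3]
width: 87.8
grasp_force: 0.0
```

Emit:
tcp_steps --ticks '[[[0, 0, 0], [0, 0, 0.12]], [[0, 0, 0], [0, 0, 0.12]], [[0, 0, 0], [0, 0, 0.116]], [[0, 0, 0], [0, 0, 0]], [[0, 0, 0], [0, 0, 0]]]'

```text
t: 3.68
ee_pos: [507.9, 361.4, 259.6]
orientation: [-2.511, -1.888, 0.0]
ft_force: [-0.2, -0.1, -0.3]
width: 87.8
grasp_force: 0.0
```

```bash
python3 - <<'E'
from h import *
w=ctrl.get_image("wrist"); cv2.imwrite("pics/w2.png",w["img"][:,:,::-1]); np.savez("w2",**w)
go([503,361,260],-0.27)
E
```

```text
now [508.  361.3 259.6] d_tool [-1.7 -4.7 -0.4] rot [-0.     0.    -0.011] q [0.6  0.4  1.62 0.   1.13 0.88]
```

View pics/w2.png

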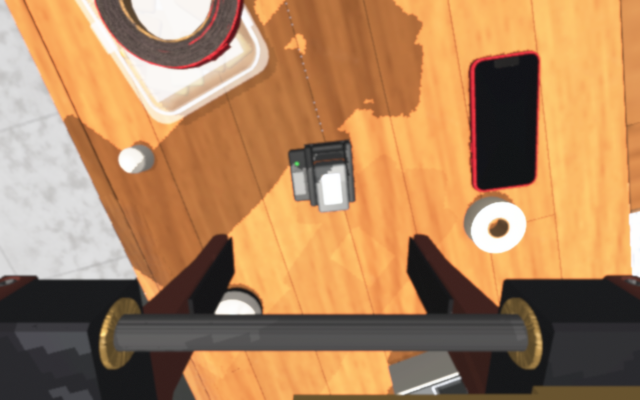

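```bash
python3 - <<'E'
from h import *
w=dict(np.load("w2.npz")); img=w["img"]
h=cv2.cvtColor(img,cv2.COLOR_RGB2HSV); k=((img.min(2)>200)).astype(np.uint8); z=np.zeros_like(k); z[150:220,312:355]=k[150:220,312:355]
n,l,st,ce=cv2.connectedComponentsWithStats(z); i=1+st[1:,4].argmax(); v,u=np.nonzero(l==i)
r=cv2.minAreaRect(np.array([plane(w,x,y,86)[:2] for x,y in zip(u,v)],np.float32)); print(st[i],r)
cv2.imwrite("pics/c2.png",cv2.resize(img[132:222,280:370],(720,600),interpolation=cv2.INTER_CUBIC)[:,:,::-1])
E
```

```text
[320 167  24  39 728] ((517.989013671875, 356.6159973144531), (36.68140411376953, 21.54217529296875), 74.90735626220703)
```

View pics/c2.png

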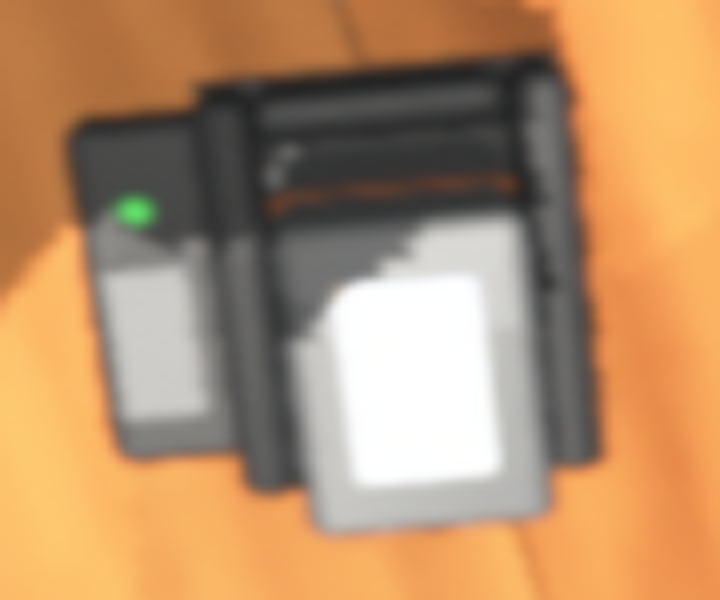

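Crop: battery top face corners at about (315,167), (345,164), (349,208), (320,211) in full-image pixels.

```bash
python3 - <<'E'
from h import *
w=dict(np.load("w2.npz"))
C=[plane(w,280+x/8,132+y*.15,86)[:2] for x,y in((282,235),(520,215),(550,508),(322,530))]; C=np.array(C)
print(C,C.mean(0),cv2.minAreaRect(C.astype(np.float32)))
c=(C.mean(0)*.5+np.array([518,356.6])*.5); print(c)
go([*c,75],-0.264)
E
```

```text
[[508.3647165  378.28709062]
 [535.57143796 373.34789579]
 [528.00759438 331.25066332]
 [500.86302846 335.64207744]] [518.20169432 354.63193179] ((518.2302856445312, 354.5693054199219), (43.299774169921875, 27.65098762512207), 80.0231704711914)
[518.10084716 355.6159659 ]
now [508.  361.3 259.6] d_tool [ -2.6  11.3 184.6] rot [-0.     0.    -0.017] q [0.6  0.4  1.62 0.   1.13 0.88]
```

Emit:
tcp_steps --ticks '[[[-3, 11, 38], [0, 0, -0.017]], [[0, 0, 38], [0, 0, 0]], [[0, 0, 38], [0, 0, 0]], [[0, 0, 15], [0, 0, 0]], [[0, 0, 0], [0, 0, 0]]]'

```text
t: 4.15
ee_pos: [515.4, 353.4, 126.3]
orientation: [-2.495, -1.909, 0.012]
ft_force: [-0.5, -0.2, -0.1]
width: 87.8
grasp_force: 0.0
```

```bash
python3 - <<'E'
from h import *
w=ctrl.get_image("wrist"); cv2.imwrite("pics/w3.png",w["img"][:,:,::-1]); np.savez("w3",**w)
img=w["img"]; k=(img.min(2)>200).astype(np.uint8)
n,l,st,ce=cv2.connectedComponentsWithStats(k)
for i in range(1,n):
    if st[i,4]>400:
        v,u=np.nonzero(l==i); r=cv2.minAreaRect(np.array([plane(w,x,y,86)[:2] for x,y in zip(u,v)],np.float32)); print(st[i],r)
go([518.1,355.6,75],-0.264)
E
```

```text
[   0    0  213  110 7561] ((441.6781005859375, 473.2135925292969), (46.37230682373047, 105.61243438720703), 79.16925048828125)
[ 533  248   78   31 1639] ((653.879638671875, 299.9952697753906), (19.19428825378418, 44.784095764160156), 74.97508239746094)
[172 376  44  24 750] ((406.50970458984375, 273.27423095703125), (18.68907356262207, 28.8033504486084), 75.10858154296875)
now [516.8 354.5 128.9] d_tool [ 1.6  1.2 53.9] rot [-0.003  0.003 -0.001] q [0.58 0.56 1.69 0.   0.89 0.85]
```

View pics/w3.png

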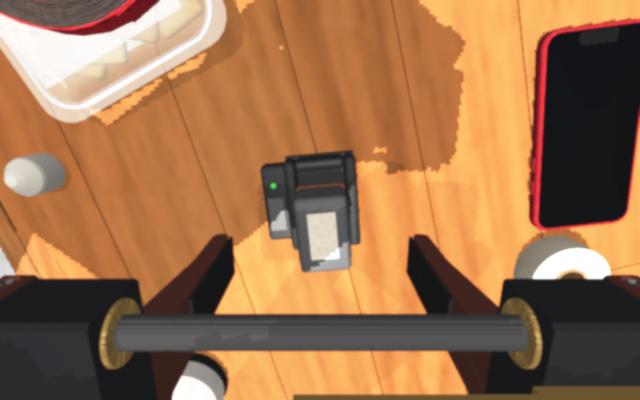

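Battery top face is now around (295,188)–(350,270), between the fingers; label (306–340, 209–263).

```bash
python3 - <<'E'
from h import *
w=dict(np.load("w3.npz")); img=w["img"]
s=img[180:280,285:360]; m=((cv2.cvtColor(s,cv2.COLOR_RGB2HSV)[:,:,1]<70)&(s.min(2)>150)).astype(np.uint8)
n,l,st,ce=cv2.connectedComponentsWithStats(m); i=1+st[1:,4].argmax(); v,u=np.nonzero(l==i)
print(st[i],cv2.minAreaRect(np.array([plane(w,x+285,y+180,86)[:2] for x,y in zip(u,v)],np.float32)))
C=np.array([plane(w,x,y,86)[:2] for x,y in((295,189),(346,186),(350,268),(302,271))]); print(C,C.mean(0))
L=np.array([plane(w,x,y,86)[:2] for x,y in((306,211),(337,209),(340,261),(311,263))]); print(L.mean(0))
E
```

```text
[  22   32   41   59 1746] ((519.0558471679688, 350.3741455078125), (35.32927322387695, 21.628686904907227), 78.70523071289062)
[[509.7911021  385.03883355]
 [537.1797413  379.39862836]
 [527.47092425 330.75278413]
 [499.75630431 336.17864631]] [518.54951799 357.84222309]
[517.62172776 353.89885238]
```

Emit:
tcp_steps --ticks '[[[1, 1, 30], [0, 0, 0]], [[0, 0, 24], [0, 0, 0]], [[0, 0, 0], [0, 0, 0]], [[0, 0, 0], [0, 0, 0]], [[0, 0, 0], [0, 0, 0]]]'

```text
t: 4.62
ee_pos: [520.2, 356.9, 79.0]
orientation: [2.496, 1.908, 0.005]
ft_force: [0.0, -0.5, 0.2]
width: 87.8
grasp_force: 0.0
```

Emit:
tcp_steps --ticks '[[[0, 0, 0], [0, 0, 0]], [[0, 0, 0], [0, 0, 0]], [[0, 0, 0], [0, 0, 0]], [[0, 0, 0], [0, 0, 0]], [[0, 0, 0], [0, 0, 0]]]' --aperture 20

```text
t: 5.03
ee_pos: [519.1, 356.2, 77.2]
orientation: [2.496, 1.907, 0.001]
ft_force: [-0.0, -0.4, 0.2]
width: 57.8
grasp_force: 0.0
```

Emit:
tcp_steps --ticks '[[[0, 0, 0], [0, 0, 0]], [[0, 0, 0], [0, 0, 0]], [[0, 0, 0], [0, 0, 0]], [[0, 0, 0], [0, 0, 0]], [[0, 0, 0], [0, 0, 0]]]'

```text
t: 5.45
ee_pos: [518.8, 356.1, 76.6]
orientation: [2.496, 1.907, -0.0]
ft_force: [-0.1, -0.4, -0.6]
width: 30.8
grasp_force: 28.9
```

```bash
python3 - <<'E'
from h import *
o=ctrl.get_obs(); print(o["ee_pos"],o["orientation"],o["width"],o["grasp_force"],o["ft_force"]); go([518,355,75],-.264)
E
```

```text
[518.83880649 356.1018976   76.57580051] [ 2.49633664e+00  1.90729870e+00 -3.69398136e-04] 30.824526784757083 28.907756053522462 [-0.11530483 -0.40240585 -0.60611315]
now [518.8 356.1  76.6] d_tool [-1.3 -0.5  1.6] rot [-0.     0.    -0.002] q [ 0.58  0.64  1.7  -0.    0.8   0.85]
```

Emit:
tcp_steps --ticks '[[[0, 0, -10], [0, 0, 0]], [[0, 0, -25], [0, 0, 0]], [[0, 0, -38], [0, 0, 0]], [[0, 0, -38], [0, 0, 0]], [[0, 0, -38], [0, 0, 0]]]'

```text
t: 5.87
ee_pos: [518.4, 355.8, 227.4]
orientation: [-2.496, -1.907, 0.002]
ft_force: [0.2, 0.7, -2.0]
width: 30.5
grasp_force: 28.9
```

Emit:
tcp_steps --ticks '[[[0, 0, -12], [0, 0, 0]], [[0, 0, 0], [0, 0, 0]], [[0, 0, 0], [0, 0, 0]], [[0, 0, 0], [0, 0, 0]]]'

```text
t: 6.2
ee_pos: [517.7, 355.3, 235.4]
orientation: [-2.496, -1.907, 0.006]
ft_force: [0.0, -0.2, -2.3]
width: 30.6
grasp_force: 28.9
```

```bash
python3 - <<'E'
from h import *
o=ctrl.get_obs(); print(o["width"],o["grasp_force"],o["ft_force"])
w=ctrl.get_image("wrist"); np.savez("w4",**w); cv2.imwrite("pics/w4.png",w["img"][:,:,::-1])
go([591.2,50.6,240],.13)
E
```

```text
30.591494801125222 28.914294553978834 [ 0.04813465 -0.22698656 -2.33881372]
now [517.6 355.2 235. ] d_tool [-274.6  151.1   -4.5] rot [-0.004  0.003 -0.396] q [ 0.58  0.43  1.62 -0.    1.09  0.85]
```

View pics/w4.png

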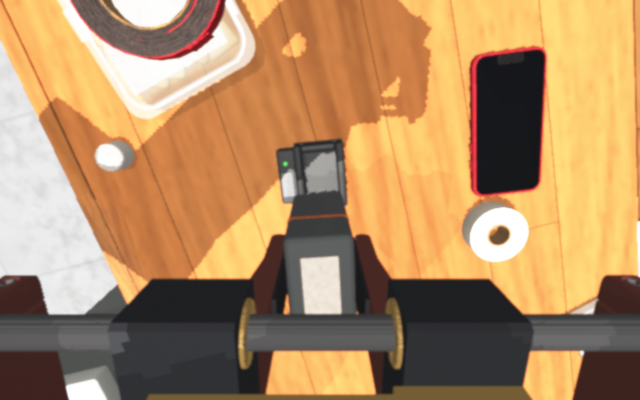

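Held battery: top face near edge at v≈237 (u 286–352), lower edge at v≈194; label 302–340. Compute its offset along tool x.

```bash
python3 - <<'E'
from h import *
w=dict(np.load("w4.npz")); o=ctrl.get_obs(); R=Ro.from_rotvec(o["orientation"]); g=w["img"].astype(int).sum(2)//3
print("col profile",[(v,int(g[v,300:338].mean())) for v in list(range(188,200))+list(range(228,262))])
for v,z in((194,-68.6),(237,9.4),(257,9.4)):
    for u in (319,): print(v,R.inv().apply(plane(w,u,v,o["ee_pos"][2]+z)-o["ee_pos"]).round(1))
E
```

```text
col profile [(188, 136), (189, 134), (190, 124), (191, 106), (192, 87), (193, 73), (194, 65), (195, 60), (196, 59), (197, 59), (198, 58), (199, 59), (228, 59), (229, 59), (230, 59), (231, 59), (232, 59), (233, 59), (234, 61), (235, 65), (236, 71), (237, 78), (238, 84), (239, 88), (240, 90), (241, 92), (242, 94), (243, 95), (244, 95), (245, 95), (246, 96), (247, 95), (248, 95), (249, 95), (250, 95), (251, 95), (252, 95), (253, 95), (254, 97), (255, 105), (256, 131), (257, 172), (258, 207), (259, 223), (260, 226), (261, 226)]
194 [18.9 -0.3 68.5]
237 [21.1 -0.1 -9.5]
257 [11.9 -0.1 -9.4]
```

Emit:
tcp_steps --ticks '[[[-20, 11, 0], [0, 0, 0]], [[-34, 19, 0], [0, 0, 0]], [[-36, 20, 0], [0, 0, 0]], [[-36, 20, 0], [0, 0, 0]], [[-36, 20, 0], [0, 0, 0]]]'

```text
t: 6.67
ee_pos: [562.1, 174.3, 235.2]
orientation: [-2.494, -1.907, 0.006]
ft_force: [1.1, -0.7, -1.5]
width: 30.7
grasp_force: 28.9
```

Emit:
tcp_steps --ticks '[[[-36, 20, 0], [0, 0, 0]], [[-36, 20, 0], [0, 0, 0]], [[-30, 16, 0], [0, 0, 0]], [[-9, 5, 0], [0, 0, 0]]]'

```text
t: 7.0
ee_pos: [592.5, 48.6, 235.3]
orientation: [-2.499, -1.903, 0.006]
ft_force: [-0.0, 0.6, -2.3]
width: 30.7
grasp_force: 28.9
```

Emit:
tcp_steps --ticks '[[[0, 0, 0], [0, 0, -0.1]], [[0, 0, 0], [0, 0, -0.1]], [[0, 0, 0], [0, 0, -0.1]], [[0, 0, 0], [0, 0, -0.096]], [[0, 0, 0], [0, 0, 0]]]'

```text
t: 7.42
ee_pos: [591.8, 53.4, 235.6]
orientation: [-2.067, -2.363, 0.004]
ft_force: [0.3, 0.6, -2.1]
width: 30.8
grasp_force: 28.9
```

Emit:
tcp_steps --ticks '[[[0, 0, 0], [0, 0, 0]], [[0, 0, 0], [0, 0, 0]]]'

```text
t: 7.58
ee_pos: [592.3, 53.3, 236.6]
orientation: [-2.074, -2.357, 0.002]
ft_force: [0.2, 0.2, -2.3]
width: 30.4
grasp_force: 28.9
```

```bash
python3 - <<'E'
from h import *
go([591.1,51.6,200],.13)
E
```

```text
now [592.3  53.3 236.6] d_tool [-1.6 -1.4 36.6] rot [-0.002 -0.    -0.002] q [ 0.07  0.38  1.7   0.    1.06 -0.06]
```

Emit:
tcp_steps --ticks '[[[-1.5, -1.4, 35], [0, 0, 0]], [[0, 0, 35], [0, 0, 0]], [[0, 0, 20], [0, 0, 0]], [[0, 0, 0], [0, 0, 0]], [[0, 0, 0], [0, 0, 0]]]'

```text
t: 8.0
ee_pos: [591.0, 51.5, 146.8]
orientation: [-2.073, -2.358, 0.003]
ft_force: [0.3, 0.2, -1.1]
width: 30.6
grasp_force: 28.9
```

Emit:
tcp_steps --ticks '[[[0, 0, 0], [0, 0, 0]], [[0, 0, 0], [0, 0, 0]]]'

```text
t: 8.17
ee_pos: [593.0, 51.5, 149.5]
orientation: [2.072, 2.359, 0.003]
ft_force: [0.2, 0.5, -1.5]
width: 30.5
grasp_force: 28.9
```

```bash
python3 - <<'E'
from h import *
w=ctrl.get_image("wrist"); np.savez("w5",**w)
for n in("top","scene"): np.savez(n+"5",**ctrl.get_image(n))
s=dict(np.load("scene5.npz"))["img"][140:230,255:375];t=dict(np.load("top5.npz"))["img"][140:230,265:385]
a=cv2.resize(w["img"][80:400,160:480],(560,560)); b=np.vstack([cv2.resize(x,(240,280),interpolation=cv2.INTER_CUBIC) for x in (s[:,15:95],t[:,10:90])])
cv2.imwrite("pics/w5.png",np.hstack([a,b])[:,:,::-1])
go([591.1,51.6,143],.13)
E
```

```text
now [592.5  51.5 149.1] d_tool [ 0.3 -1.4  6.1] rot [ 0.002  0.    -0.   ] q [ 0.07  0.49  1.76  0.    0.88 -0.06]
```

View pics/w5.png

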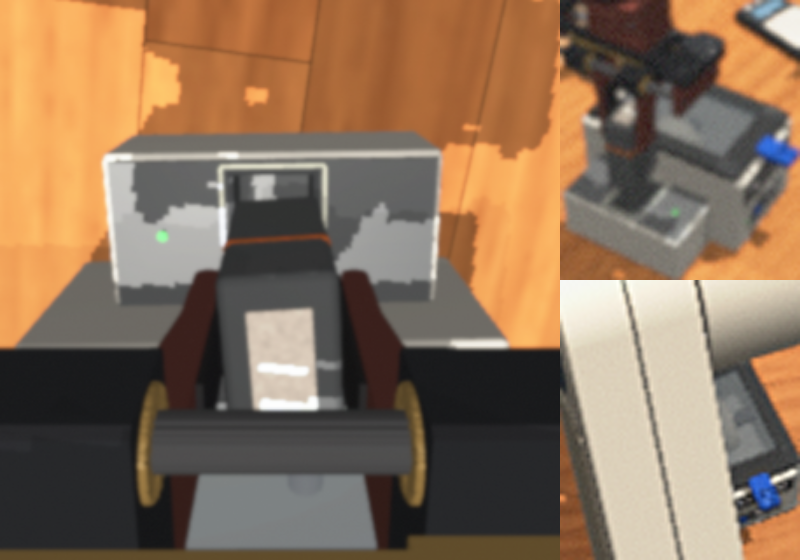

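Ring's +y corners are seen at about (285.7,174), (346.3,174), and battery's lower corners at (293,194), (344,194) px. Compare.

```bash
python3 - <<'E'
from h import *
w=dict(np.load("w5.npz")); o=ctrl.get_obs(); R=Ro.from_rotvec(o["orientation"]); T=lambda p:R.inv().apply(p-o["ee_pos"])
g=w["img"].astype(int).sum(2)//3
print("v prof",[(v,int(g[v,305:335].mean())) for v in range(168,204)])
print("row188",[(u,int(g[183:189,u].mean())) for u in list(range(280,296))+list(range(338,352))])
print("row198",[(u,int(g[197:202,u].mean())) for u in list(range(284,300))+list(range(338,352))])
for n,u,v,z in(("ringL",285.7,185,60),("ringR",347,185,60),("ringtop",316,174.3,60),("batL",293,198,80.5),("batR",344.5,198,80.5),("bat",318,194.3,80.5)): print(n,T(plane(w,u,v,z)).round(2))
E
```

```text
v prof [(168, 195), (169, 191), (170, 160), (171, 121), (172, 119), (173, 163), (174, 205), (175, 202), (176, 152), (177, 100), (178, 82), (179, 97), (180, 123), (181, 137), (182, 140), (183, 140), (184, 137), (185, 132), (186, 126), (187, 123), (188, 122), (189, 122), (190, 122), (191, 122), (192, 116), (193, 98), (194, 73), (195, 55), (196, 49), (197, 49), (198, 49), (199, 48), (200, 49), (201, 49), (202, 49), (203, 49)]
row188 [(280, 157), (281, 158), (282, 158), (283, 163), (284, 188), (285, 219), (286, 223), (287, 185), (288, 126), (289, 92), (290, 83), (291, 83), (292, 75), (293, 60), (294, 47), (295, 45), (338, 53), (339, 64), (340, 71), (341, 76), (342, 92), (343, 128), (344, 177), (345, 209), (346, 196), (347, 146), (348, 109), (349, 102), (350, 102), (351, 102)]
row198 [(284, 179), (285, 214), (286, 236), (287, 234), (288, 209), (289, 172), (290, 134), (291, 110), (292, 98), (293, 78), (294, 58), (295, 49), (296, 49), (297, 49), (298, 49), (299, 48), (338, 49), (339, 48), (340, 48), (341, 51), (342, 66), (343, 102), (344, 148), (345, 179), (346, 168), (347, 125), (348, 94), (349, 88), (350, 90), (351, 93)]
ringL [ 19.47 -22.57  89.09]
ringR [19.42 19.84 89.19]
ringtop [26.98 -1.59 89.14]
batL [ 15.87 -16.08  68.61]
batR [15.82 16.78 68.69]
bat [18.29 -0.13 68.64]
```

Emit:
tcp_steps --ticks '[[[0.4, -1.8, 0], [0, 0, 0]], [[0, 0, 8], [0, 0, 0]], [[0, 0, 8], [0, 0, 0]], [[0, 0, 0], [0, 0, 0]], [[0, 0, 0], [0, 0, 0]]]'

```text
t: 8.73
ee_pos: [589.1, 51.5, 130.7]
orientation: [-2.072, -2.36, 0.002]
ft_force: [-0.3, 0.2, -3.0]
width: 30.8
grasp_force: 28.9
```

Emit:
tcp_steps --ticks '[[[0, 0, 4], [0, 0, 0]], [[0, 0, 4], [0, 0, 0]], [[0, 0, 4], [0, 0, 0]], [[0, 0, 4], [0, 0, 0]], [[0, 0, 0], [0, 0, 0]]]'

```text
t: 9.15
ee_pos: [590.4, 51.6, 115.1]
orientation: [2.072, 2.36, 0.002]
ft_force: [3.4, 0.0, -3.3]
width: 30.6
grasp_force: 28.8
```

```bash
python3 - <<'E'
from h import *
go([591.1,51.6,86.6],.13); print(ctrl.get_obs()["ft_force"])
E
```

```text
now [590.4  51.6 115.1] d_tool [-0.1  0.6 28.5] rot [ 0.001  0.    -0.   ] q [ 0.07  0.54  1.78  0.    0.82 -0.06]
[ 3.37735106  0.03012066 -3.30981959]
```

It has entered the well with low force. Continue down.

Emit:
tcp_steps --ticks '[[[0, 0.4, 5], [0, 0, 0]], [[0, 0, 5], [0, 0, 0]], [[0, 0, 5], [0, 0, 0]], [[0, 0, 5], [0, 0, 0]], [[0, 0, 0], [0, 0, 0]]]'

```text
t: 9.57
ee_pos: [590.3, 51.5, 94.7]
orientation: [2.072, 2.361, 0.0]
ft_force: [3.0, -0.3, -3.5]
width: 30.5
grasp_force: 29.0
```

Emit:
tcp_steps --ticks '[[[0, 0, 3], [0, 0, 0]], [[0, 0, 3], [0, 0, 0]], [[0, 0, 2], [0, 0, 0]], [[0, 0, 0], [0, 0, 0]], [[0, 0, 0], [0, 0, 0]]]'

```text
t: 9.98
ee_pos: [590.2, 51.5, 87.4]
orientation: [-2.072, -2.361, 0.0]
ft_force: [4.2, 0.4, -3.5]
width: 30.4
grasp_force: 29.2
```

```bash
python3 - <<'E'
from h import *
go([591.1,51.6,86.6],.13); print(ctrl.get_obs()["ft_force"])
E
```

```text
now [590.2  51.5  87.4] d_tool [-0.1  0.9  0.8] rot [-0.  0.  0.] q [ 0.07  0.58  1.79 -0.    0.77 -0.06]
[ 4.21741683  0.40786302 -3.49558285]
```

Emit:
tcp_steps --ticks '[[[0, 0.3, 1], [0, 0, 0]], [[0, 0, 1], [0, 0, 0]], [[0, 0, 1], [0, 0, 0]], [[0, 0, 0], [0, 0, 0]], [[0, 0, 0], [0, 0, 0]]]'

```text
t: 10.4
ee_pos: [590.4, 51.8, 86.0]
orientation: [-2.072, -2.361, -0.0]
ft_force: [-1.9, 0.5, 12.7]
width: 30.6
grasp_force: 29.3
```

Emit:
tcp_steps --ticks '[[[0, 0, 1], [0, 0, 0]], [[0, 0, 1], [0, 0, 0]], [[0, 0, 0], [0, 0, 0]], [[0, 0, 0], [0, 0, 0]], [[0, 0, 0], [0, 0, 0]]]'

```text
t: 10.82
ee_pos: [590.3, 52.0, 85.8]
orientation: [-2.072, -2.362, -0.0]
ft_force: [-8.2, 1.2, 29.6]
width: 30.0
grasp_force: 29.7
```

Emit:
tcp_steps --ticks '[[[0, 0, -2], [0, 0, 0]], [[0, 0, 0], [0, 0, 0]]]'

```text
t: 10.98
ee_pos: [590.2, 51.9, 85.9]
orientation: [-2.072, -2.361, -0.0]
ft_force: [-4.0, 1.9, 13.9]
width: 30.1
grasp_force: 29.5
```

Emit:
tcp_steps --ticks '[[[0, 0, 0], [0, 0, 0]], [[0, 0, 0], [0, 0, 0]], [[0, 0, 0], [0, 0, 0]], [[0, 0, 0], [0, 0, 0]], [[0, 0, 0], [0, 0, 0]]]' --aperture 60

```text
t: 11.4
ee_pos: [590.2, 51.6, 84.3]
orientation: [-2.072, -2.36, 0.001]
ft_force: [0.2, -0.2, -1.4]
width: 58.9
grasp_force: 0.0
```

Emit:
tcp_steps --ticks '[[[0, 0, -15], [0, 0, 0]], [[0, 0, -30], [0, 0, 0]], [[0, 0, -38], [0, 0, 0]], [[0, 0, -38], [0, 0, 0]], [[0, 0, -30], [0, 0, 0]]]'

```text
t: 11.82
ee_pos: [590.8, 51.6, 238.1]
orientation: [2.072, 2.36, 0.001]
ft_force: [1.3, -0.3, -0.4]
width: 60.2
grasp_force: 0.0
```

```bash
python3 - <<'E'
from h import *
w=ctrl.get_image("wrist"); np.savez("w6",**w); cv2.imwrite("pics/w6.png",w["img"][:,:,::-1])
c=np.array([490,-48.5]);go([*c,200],.13+np.pi/2)
E
```

```text
now [593.8  51.8 243.9] d_tool [ -86.  -116.4   42.8] rot [ 0.008 -0.007  1.571] q [ 0.07  0.37  1.7   0.    1.06 -0.06]
```

View pics/w6.png

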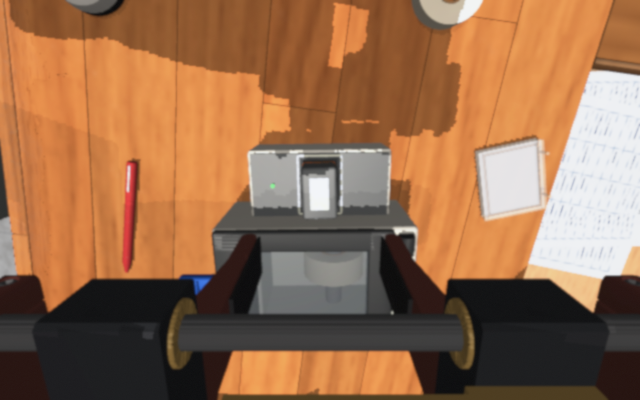

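Battery is seated with ring around it, (303–340,157–217). Go above the tab and turn the tool 90°.

Emit:
tcp_steps --ticks '[[[-17, -23, 0], [0, 0, 0]], [[-23, -31, 0], [0, 0, 0]], [[-23, -31, 0], [0, 0, 0]], [[-23, -31, 0], [0, 0, 0]], [[0, 0, 0], [0, 0, 0.11]]]'

```text
t: 12.28
ee_pos: [481.4, -51.3, 234.7]
orientation: [-2.197, -2.241, 0.006]
ft_force: [0.5, 0.3, -1.7]
width: 60.3
grasp_force: 0.0
```

Emit:
tcp_steps --ticks '[[[0, 0, 0], [0, 0, 0.12]], [[0, 0, 0], [0, 0, 0.12]], [[0, 0, 0], [0, 0, 0.12]], [[0, 0, 0], [0, 0, 0.12]], [[0, 0, 0], [0, 0, 0.12]]]'

```text
t: 12.7
ee_pos: [486.4, -48.7, 235.3]
orientation: [-2.768, -1.485, 0.001]
ft_force: [1.0, 0.1, 0.5]
width: 59.9
grasp_force: 0.0
```

Emit:
tcp_steps --ticks '[[[0, 0, 0], [0, 0, 0.12]], [[0, 0, 0], [0, 0, 0.12]], [[0, 0, 0], [0, 0, 0.12]], [[0, 0, 0], [0, 0, 0.12]], [[0, 0, 0], [0, 0, 0.12]]]'

```text
t: 13.12
ee_pos: [486.4, -48.7, 235.3]
orientation: [-3.083, -0.601, 0.001]
ft_force: [-0.6, 0.7, 1.0]
width: 59.6
grasp_force: 0.0
```

Emit:
tcp_steps --ticks '[[[0, 0, 0], [0, 0, 0.12]], [[0, 0, 0], [0, 0, 0.12]], [[0, 0, 0], [0, 0, 0.02]], [[0, 0, 0], [0, 0, 0]], [[0, 0, 0], [0, 0, 0]]]'

```text
t: 13.53
ee_pos: [486.5, -48.7, 235.4]
orientation: [-3.134, -0.21, 0.001]
ft_force: [-0.7, -0.5, -0.6]
width: 60.3
grasp_force: 0.0
```

```bash
python3 - <<'E'
from h import *
w=ctrl.get_image("wrist"); np.savez("w7",**w); cv2.imwrite("pics/w7.png",w["img"][:,:,::-1])
h=cv2.cvtColor(w["img"],cv2.COLOR_RGB2HSV)
k=cv2.inRange(h,(105,120,60),(125,255,255)); n,l,st,ce=cv2.connectedComponentsWithStats(k); 
for i in range(1,n):
    if st[i,4]>300:
        v,u=np.nonzero(l==i); r=cv2.minAreaRect(np.array([plane(w,x,y,105)[:2] for x,y in zip(u,v)],np.float32)); print(st[i],r,cv2.boxPoints(r).round(1).tolist())
go([490,-48.5,111],.13+np.pi/2)
E
```

```text
[ 311  163   28   44 1138] ((496.51068115234375, -49.986812591552734), (35.890098571777344, 21.61996078491211), 7.676374435424805) [[477.29998779296875, -41.70000076293945], [480.20001220703125, -63.099998474121094], [515.7000122070312, -58.29999923706055], [512.9000244140625, -36.900001525878906]]
now [486.6 -48.7 235.5] d_tool [  3.5   0.3 124.5] rot [-0.     0.     0.004] q [-0.12  0.23  1.93  0.    0.99  1.31]
```

View pics/w7.png

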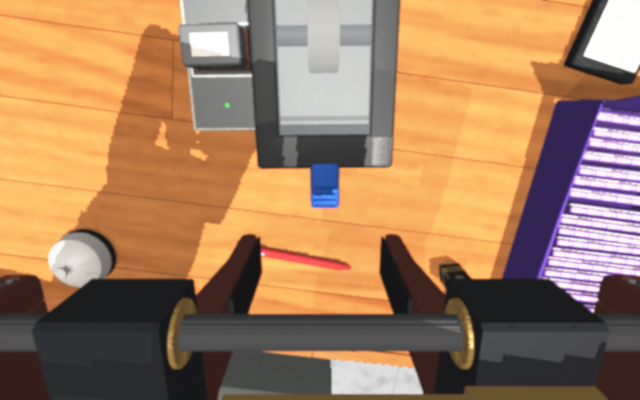

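Tab at (311–339,163–207) px, between the fingers' span. Descend and pinch.

Emit:
tcp_steps --ticks '[[[3.5, 1.4, 20], [0, 0, 0.004]], [[0, 0, 38], [0, 0, 0]], [[0, 0, 38], [0, 0, 0]], [[0, 0, 28], [0, 0, 0]], [[0, 0, 0], [0, 0, 0]]]'

```text
t: 14.0
ee_pos: [486.7, -49.2, 107.1]
orientation: [-3.133, -0.202, 0.014]
ft_force: [-1.4, -0.2, -0.1]
width: 60.0
grasp_force: 0.0
```

Emit:
tcp_steps --ticks '[[[0, 0, 0], [0, 0, 0]], [[0, 0, 0], [0, 0, 0]]]'

```text
t: 14.17
ee_pos: [491.2, -49.7, 112.9]
orientation: [3.135, 0.2, 0.002]
ft_force: [-0.4, -0.8, 0.4]
width: 59.9
grasp_force: 0.0
```

```bash
python3 - <<'E'
from h import *
go([490.3,-49.6,111],.13+np.pi/2)
E
```

```text
now [491.2 -49.7 112.9] d_tool [-0.9 -0.3  1.9] rot [ 0.    -0.001 -0.002] q [-0.13  0.43  2.    0.    0.71  1.32]
```

Emit:
tcp_steps --ticks '[[[0, 0, 1], [0, 0, 0]], [[0, 0, 0], [0, 0, 0]], [[0, 0, 0], [0, 0, 0]], [[0, 0, 0], [0, 0, 0]], [[0, 0, 0], [0, 0, 0]]]' --aperture 14

```text
t: 14.58
ee_pos: [490.6, -49.6, 111.3]
orientation: [3.135, 0.199, 0.002]
ft_force: [0.5, -0.1, 0.2]
width: 30.1
grasp_force: 0.0
```

Emit:
tcp_steps --ticks '[[[0, 0, 0], [0, 0, 0]], [[0, 0, 0], [0, 0, 0]], [[0, 0, 0], [0, 0, 0]], [[0, 0, 0], [0, 0, 0]], [[0, 0, 0], [0, 0, 0]]]'

```text
t: 15.0
ee_pos: [490.8, -51.3, 111.0]
orientation: [3.132, 0.201, 0.002]
ft_force: [0.2, -11.5, 0.2]
width: 23.7
grasp_force: 30.0
```

Emit:
tcp_steps --ticks '[[[0, 1.6, 0], [0, 0, 0]], [[0.2, 0, -8.4], [0, 0, 0]], [[0.5, 0, -8.3], [0, 0, 0]], [[0.9, 0, -8.3], [0, 0, 0]], [[1.3, 0, -8.3], [0, 0, 0]]]'

```text
t: 15.42
ee_pos: [493.6, -51.1, 145.1]
orientation: [3.135, 0.2, 0.001]
ft_force: [3.1, -4.2, -2.9]
width: 23.5
grasp_force: 30.0
```

Emit:
tcp_steps --ticks '[[[1.7, 0, -8.2], [0, 0, 0]], [[1.9, 0, -8.2], [0, 0, 0]], [[2.3, 0, -8], [0, 0, 0]], [[2.7, 0, -8], [0, 0, 0]], [[0, 0, 0], [0, 0, 0]]]'

```text
t: 15.83
ee_pos: [502.5, -49.8, 178.1]
orientation: [3.135, 0.199, 0.002]
ft_force: [0.6, -4.1, -1.7]
width: 23.7
grasp_force: 30.0
```

```bash
python3 - <<'E'
from h import *
print(ctrl.get_obs()["ft_force"],ctrl.get_obs()["width"]);go([490.8,-51.3,111],.13+np.pi/2)
E
```

```text
[ 0.57514403 -4.13554265 -1.66644101] 23.711573038498862
now [502.5 -49.8 178.1] d_tool [-11.8  -0.   67.1] rot [ 0.001 -0.001 -0.003] q [-0.12  0.34  1.94 -0.    0.86  1.32]
```

Emit:
tcp_steps --ticks '[[[3, 0.3, -7.8], [0, 0, 0]], [[3.4, 0.3, -7.7], [0, 0, 0]], [[3.7, 0, -7.5], [0, 0, 0]], [[4, 0, -7.4], [0, 0, 0]], [[4.3, 0, -7.1], [0, 0, 0]]]'

```text
t: 16.25
ee_pos: [520.1, -47.4, 214.3]
orientation: [-3.134, -0.199, 0.002]
ft_force: [1.5, 2.1, -3.5]
width: 23.9
grasp_force: 30.0
```

Emit:
tcp_steps --ticks '[[[4.7, 0, -7], [0, 0, 0]], [[4.9, 0, -6.8], [0, 0, 0]], [[5.3, 0, -6.5], [0, 0, 0]], [[5.5, 0, -6.3], [0, 0, 0]], [[5.8, 0, -6.1], [0, 0, 0]]]'

```text
t: 16.67
ee_pos: [546.2, -43.8, 246.9]
orientation: [-3.134, -0.198, 0.002]
ft_force: [0.2, 6.2, -4.9]
width: 23.9
grasp_force: 30.0
```

```bash
python3 - <<'E'
from h import *
print(ctrl.get_obs()["ft_force"],ctrl.get_obs()["width"]);go([490.8,-51.3,111],.13+np.pi/2)
E
```

```text
[ 0.18598522  6.19384731 -4.9480733 ] 23.896568095529446
now [546.2 -43.8 246.9] d_tool [-55.7   0.7 136. ] rot [-0.002  0.001 -0.004] q [-0.1   0.3   1.79  0.    1.05  1.34]
```

Emit:
tcp_steps --ticks '[[[6, -0.4, -5.8], [0, 0, 0]], [[6.3, -0.3, -5.5], [0, 0, 0]], [[6.5, 0, -5.2], [0, 0, 0]], [[6.8, 0, -5], [0, 0, 0]], [[7, 0, -4.6], [0, 0, 0]]]'

```text
t: 17.08
ee_pos: [578.6, -39.2, 273.0]
orientation: [-3.134, -0.199, 0.002]
ft_force: [-1.6, 5.7, -2.6]
width: 23.2
grasp_force: 30.0
```

Emit:
tcp_steps --ticks '[[[6, 0, -3.8], [0, 0, 0]], [[0, 0, 0], [0, 0, 0]], [[0, 0, 0], [0, 0, 0]], [[0, 0, 0], [0, 0, 0]], [[0, 0, 0], [0, 0, 0]]]'

```text
t: 17.5
ee_pos: [584.4, -38.3, 276.6]
orientation: [-3.134, -0.199, 0.001]
ft_force: [-1.0, 6.9, -1.7]
width: 23.7
grasp_force: 30.0
```

Emit:
tcp_steps --ticks '[[[0, 0, 0], [0, 0, 0]], [[0, 0, 0], [0, 0, 0]], [[0, 0, 0], [0, 0, 0]], [[0, 0, 0], [0, 0, 0]], [[0, 0, 0], [0, 0, 0]]]'

```text
t: 17.92
ee_pos: [584.4, -38.4, 276.6]
orientation: [-3.134, -0.199, 0.001]
ft_force: [-2.1, 5.6, -3.0]
width: 23.3
grasp_force: 30.0
```

```bash
python3 - <<'E'
from h import *
o=ctrl.get_obs(); print(o["ft_force"],o["width"],o["grasp_force"]);go([490.8,-51.3,111],.13+np.pi/2)
s,t,w=[ctrl.get_image(n) for n in("scene","top","wrist")]
a=[cv2.resize(d[y:y+90,x:x+120],(400,300),interpolation=cv2.INTER_CUBIC) for d,x,y in((s["img"],255,110),(t["img"],265,125))]+[cv2.resize(w["img"],(400,250))]
a[2]=np.vstack([a[2],np.zeros((50,400,3),np.uint8)]); a.append(cv2.resize(s["img"],(400,250))); a[3]=np.vstack([a[3],np.zeros((50,400,3),np.uint8)])
cv2.imwrite("pics/f.png",np.vstack([np.hstack(a[:2]),np.hstack(a[2:])])[:,:,::-1])
E
```

```text
[-2.06205729  5.55728259 -3.0025302 ] 23.315265321337158 29.99405711889267
now [584.4 -38.4 276.6] d_tool [-94.4   1.3 165.6] rot [-0.001  0.001 -0.003] q [-0.09  0.33  1.69  0.    1.13  1.36]
```

View pics/f.png

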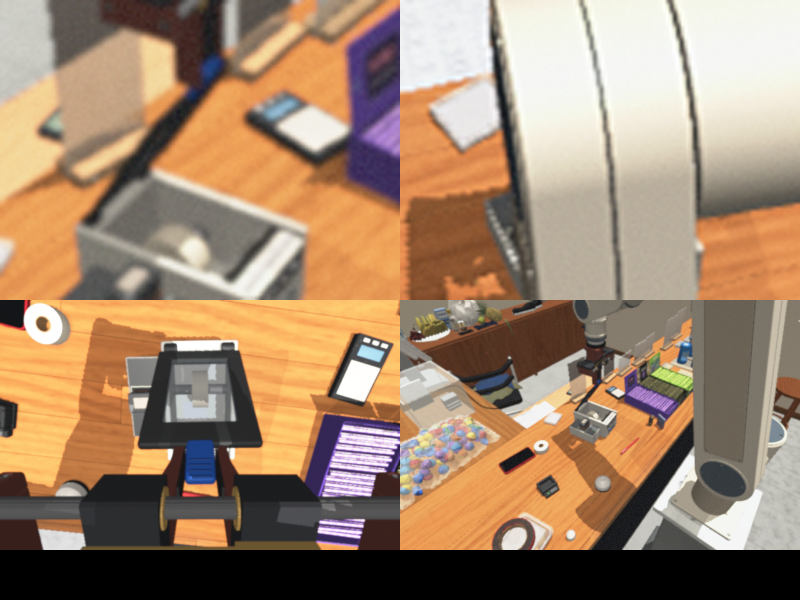

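The cover stands open in the scene crop with the blue tab at (205,70) in the fingers. From the tool displacement the angle is 59.5°. The battery is still in the well and the bystanders haven't moved.

```bash
python3 -c "
from workcell import ctrl
print(ctrl.close_job())"
```

```text
the job is handed in; nothing more can be done
None
```

The battery is pressed home in the well and released, the cover is held open at about 59.5° by the tab, and the job was handed in at about 18 s; no verdict came back.

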